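Release the microscope's slide carriage and run it to its end stop

TASK

Bring the specimen under the microscope: press the locking button on the rail carriage fully down with your fingertips and, keeping it down all the way, push the carriage along the rail (towards the microscope) until its lug rests against the end stop. Then let the button go so that it springs fully up and locks the carriage there, and take the hand clear. Only press and push: the specimen tray stays lying on its carriage, nothing is picked up, and the other things on the bench are left where they stand.

Things in the scene. Friction and masses are not known exactly. Their poses are not given: they have to be found in the camera images.
- rail: the microscope and its loading rail, one fixed piece, anywhere on the bench at some yaw. Origin: on the bench, under the rail's centre line. Its y axis runs along the rail in the direction of travel, towards the microscope; z up. Dark base plate 150 mm wide, y -200 to 140 mm, 10 mm thick; guide bar 36 mm wide, top at 40 mm; white microscope foot, 34 mm high, from y = 145 mm on
- objective_tip (a point): lower end of the microscope's objective, 138 mm above the bench, at x 0, y 205 mm of the rail; 26 mm thick, above 222 mm a nosepiece of 34 mm radius, then the white arm and head up to about 420 mm; the column stands 150 mm farther along +y. The carriage plate passes below it
- carriage (a joint): travel of the aluminium carriage along the rail's +y, m: 0 at home, where it starts locked; about 0.12 to 0.17 at the end stop. Unlocked it slides with 2 N friction plus 8 N per m/s and stays where it is left; it cannot be lifted off. Its block is 80 mm across the rail, 100 mm along it, top face 62 mm above the bench; ahead of it a 185 mm long plate carries the specimen tray
- button (a joint): how far the locking button is pressed, m: 0 up, 0.006 fully down. Spring: 2.6 N to start, 6.5 N fully down. The lock is free once pressed more than 4.5 mm; a locked carriage has about 2 mm of play. The end stop has a keeper of its own: there the button springs fully up and locks only if the lug is within about 2 mm of the stop
- button_top (a point): centre of the top of the locking button, a flat black pad 40 x 40 mm in the middle of the carriage block; axes as the rail's. Up, its top is 71 mm above the bench; down, 65 mm. 28 mm ahead of this point (+y) stands a fixed upright ledge of the carriage, 64 mm wide, 9 mm thick, top 90 mm above the bench, which fingertips on the button can push. Nothing stands behind or beside the button
- lug_face (a point): centre of the front (+y) face of the carriage's stop lug, 24 mm wide and 20 mm tall, which sticks out on the rail's +x side of the block; 51 mm in x and 50 mm in y from the button's centre, 52 mm above the bench. Axes as the rail's
- stop_face (a point): centre of the end stop's face that the lug runs against: a dark steel block 36 mm wide, 30 mm long, top 78 mm above the bench (90 mm with its black clamp knob), clamped beside the rail on its +x side, set anew each time and fixed. Axes as the rail's: the gap is the y distance from lug_face to stop_face
- tray_seat (a point): centre of the floor of the shallow recess in the carriage plate in which the specimen tray lies, 175 mm ahead of the button's centre, 58 mm above the bench; its rim is 6 mm high
- tray: loose aluminium specimen tray with two glass slides, 50 x 90 x 12 mm, 90 g or so, lying in the recess with 2 mm play all round; origin: centre of its underside
- objective: bystander: spare objective lens, black, upright, 28 mm across, 46 mm tall; origin: centre of its underside
- eyepiece: bystander: spare eyepiece, black, upright, 38 mm across at the top, 44 mm tall; origin: centre of its underside
- slide_box: bystander: box of glass slides, clear with a white lid, 37 x 83 x 32 mm; origin: centre of its underside
- oil_bottle: bystander: small amber immersion-oil bottle, 30 mm across, 66 mm tall; origin: centre of its underside
- dish: bystander: closed culture dish, clear, 90 mm across, 15 mm tall; origin: centre of its underside
- stain_jar: bystander: stain jar with a white cap, 48 mm across, 62 mm tall; origin: centre of its underside
- loupe: bystander: black hand loupe standing upright, 34 mm across, 36 mm tall; origin: centre of its underside
Things that resemble listed ones, but are neither listed nor needed, are in the scene too. Of the things like the tray, leave any that is blue or red; of the rest the smaller one is meant.

How it is judged:
By the outcome, as a careful person would: the job done as asked, in the order asked, and still so for the second after the job is handed in, with the robot touching nothing.
It also fails if it takes over 35 s, if anything falls off the work surface, if the arm or the gripper's body presses on something with over 40 N, if the wrist force passes 120 N, or if a joint passes its speed limit or range.

ROBOT

A 7-joint arm with a two-finger parallel gripper is mounted at the origin on the work surface. World frame = base frame: x ahead of the robot, y to its left, z up, the work surface at z = 0. Lengths are in m, angles in rad, forces in N, time in s.
With the tool pointing down it reaches from about 0.35 to 0.9 m from the base axis. Payload 8.1 kg.
Tool frame: the origin (TCP) lies on the centre line of the jaws, within the pads' length; the fingertips stand 19 mm ahead of it and the grasp point (between the pads) is the TCP (arm.tip_reach is the distance from the TCP to the fingertips, in m); z points along the fingers, y is the line along which they close (so a half turn about z gives the same grasp; the last joint's range is limited). The gripper opens to 92 mm and grips with 3 to 60 N. Pads are 19 mm wide; open, the fingers measure 130 mm over their backs; the gripper's body (75 mm by 190 mm) begins 47 mm behind the grasp point.
Start: joints at [-1.447, 0.434, 0.025, 1.573, -0.012, 1.134, -0.075], TCP at [0.141, 0.609, 0.246] pointing down, gripper open.
Joint ranges: [-2.62, 2.62], [-0.44, 2.09], [-1.27, 1.32], [0.08, 2.57], [-1.32, 4.46], [0.12, 2], [-2.74, 2.74]. Speed limits (rad/s): [2.22, 2.22, 3.01, 3.01, 3.14, 3.14, 3.14].

INTERFACE

Orientations are given as a rotation vector (axis times angle).
In Python, from cell import arm gives the robot as it stands.
- The arm moves only by the tool arm_command, never from a script. Its argument "targets" is a list that holds one entry, the list of rows, each a list of 6 numbers: the shift along the tool's x, y, z in m, then the turn, a rotation vector about the tool's x, y, z in rad. A call has 1 to 10 rows; each row shifts and turns the commanded pose from where the row before left it, along the tool's axes as they then stand; what a row does not reach is not made up. A row lasts 1/8 s, in which the tool goes at most 62.5 mm and 10.7 degrees, less where a joint would pass 70% of its speed; a pose out of reach is approached as far as the arm can. A call with a gripper value outside its range is refused whole. "jaw" is the finger opening in m, from 0 to 0.0918, set as the call begins (left out, the last holds). The fingers move at their own pace and stop on an object; "newtons" is the grip in N (left out, the last holds). Time passes only in rows, so rows that do not move let the fingers close. It gives the time, the measured TCP pose, the force, the opening and the grip force at its end, in the units of the state.
- arm.observe(): the state, without advancing time (a new reading comes with each control period).
- arm.get_image(name): name is "scene" or "top" or "wrist"; returns a dict with "pixels" (480x640x3 uint8, red, green, blue), "z_map" (480x640 float32, m along the optical axis (not along the pixel's ray), 0 where there is no reading), "fx", "fy", "cx", "cy" (pixels), "dist" ([k1, k2, p1, p2, k3] as OpenCV has them; the pictures are not rectified), "xyz" and "rotation" of the camera in the world; the wrist camera has in their place "T_tool_cam" (4x4, takes a point from camera to tool coordinates, whose origin is the TCP and whose axes are the flange's). Camera axes: x right, y down, z forward; pixel columns grow to the right and rows downward; lengths in m; the calibration is good to about 2 mm. A picture is of the moment at which its call begins: read the wrist's pose just before it.
- arm.sign_off(): hands the job in; it is judged then, once.
The state is a dict: "clock": time; "joints": joint angles; "dq": joint speeds; "joint_efforts": joint torques, N m; "position": TCP position; "ee_rot": TCP orientation; "force": force on the tool from outside, world axes, zero at the start; "ft_torque": the same for the moment, N m; "width": opening from 0.0 (shut) to 1.0 (fully open); "gripper_force": force on a finger pad.
Only numpy, scipy, OpenCV 4.12 (cv2) and the standard library are available. Lean on these libraries where they do the work, as an engineer would, in place of code of your own. Each camera call takes 0.05 s, during which the arm holds its last target. There are 200 camera calls.

## Working session

There is one attempt and no reset: what is moved stays moved. The work goes in short steps, Python scripts to look and compute and a tool call to move; the robot and the scene stay as the last step left them, time stands still between calls to the robot, and variables do not carry over. Pictures are saved under pics/ and viewed, at most 10 in all, crops included, and the job is handed in when it is done.

Besides the shell and the picture viewer there is one more tool, called after "Emit:" as name([rows], argument=value, ...), one row to a line, values as JSON. arm_command: Moves the arm, as the interface text tells. Its arguments: {"type":"object","properties":{"targets":{"type":"array","items":{"type":"array","items":{"type":"array","items":{"type":"number"}}}},"jaw":{"type":"number"},"newtons":{"type":"number"}},"required":["targets"]}

```bash
mkdir -p pics
cat > h.py <<'E'
import numpy as np, cv2
from cell import arm
from scipy.spatial.transform import Rotation as R
def cam(n):
    s=arm.observe(); d=arm.get_image(n)
    if 'T_tool_cam' in d:
        T=np.eye(4);T[:3,:3]=R.from_rotvec(s['ee_rot']).as_matrix();T[:3,3]=s['position']
        T=T@np.array(d['T_tool_cam']);d['C']=T[:3,3];d['Rm']=T[:3,:3]
    else:
        d['C']=np.array(d['xyz']);r=np.array(d['rotation']);d['Rm']=r if r.shape==(3,3) else R.from_rotvec(r).as_matrix() if r.size==3 else R.from_quat(r).as_matrix()
    d['K']=np.array([[d['fx'],0,d['cx']],[0,d['fy'],d['cy']],[0,0,1.]]);return d
def rays(d,uv):
    p=cv2.undistortPoints(np.array(uv,float).reshape(-1,1,2),d['K'],np.array(d['dist'])).reshape(-1,2)
    return np.c_[p,np.ones(len(p))]@d['Rm'].T
def plane(d,uv,z):
    r=rays(d,uv);return d['C']+r*((z-d['C'][2])/r[:,2])[:,None]
def pts(d):
    v,u=np.mgrid[:480,:640];r=rays(d,np.c_[u.ravel(),v.ravel()]);z=d['z_map'].ravel()
    return (d['C']+r*z[:,None]).reshape(480,640,3)
def proj(d,P):
    rv=cv2.Rodrigues(d['Rm'].T)[0];return cv2.projectPoints(np.array(P,float).reshape(-1,1,3),rv,-d['Rm'].T@d['C'],d['K'],np.array(d['dist']))[0].reshape(-1,2)
E
python3 - <<'E'
from h import *
for n in('scene','top'):
    d=cam(n);cv2.imwrite(f'pics/{n}.png',d['pixels'][:,:,::-1]);print(n,d['C'],d['Rm'].round(3).tolist(),d['fx'])
    np.savez(f'{n}.npz',**{k:v for k,v in d.items()})
print(arm.observe())
E
```

```text
scene [1.03745011 0.20269395 0.55162543] [[-0.346, 0.579, -0.738], [0.938, 0.213, -0.273], [-0.001, -0.787, -0.616]] 464.77087980047133
top [0.3323073  0.00940575 0.98639765] [[0.002, -0.98, 0.2], [-1.0, -0.0, 0.006], [-0.006, -0.2, -0.98]] 454.2920632603656
{'clock': 0.1, 'joints': array([-1.44657758,  0.43512259,  0.02497966,  1.57403575, -0.0116038 ,
        1.13396578, -0.07511249]), 'dq': array([-8.15881133e-06, -2.21566506e-03,  9.30233038e-04, -1.39412219e-03,
       -8.17058492e-04,  1.67427386e-03, -3.91560053e-04]), 'joint_efforts': array([ 3.16914804e-03, -6.69122386e+01,  9.88007225e-01, -3.15147400e+01,
       -6.05164468e-02,  3.75242543e-02,  4.59792068e-05]), 'position': array([0.14050328, 0.60855461, 0.24503111]), 'ee_rot': array([-3.55658535e-01, -3.12136288e+00,  2.17714079e-03]), 'force': array([-0.12583913, -0.22944129,  0.42711868]), 'ft_torque': array([-0.02970238,  0.0313831 , -0.04477272]), 'gripper_force': 0.0, 'width': 1.001141835898238}
```

View pics/scene.png

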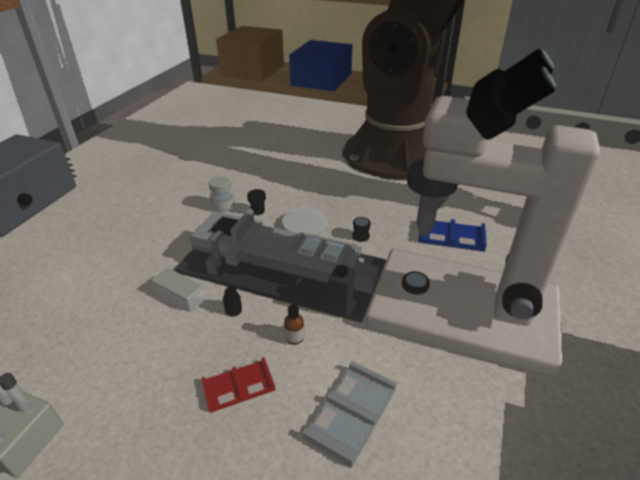

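View pics/top.png

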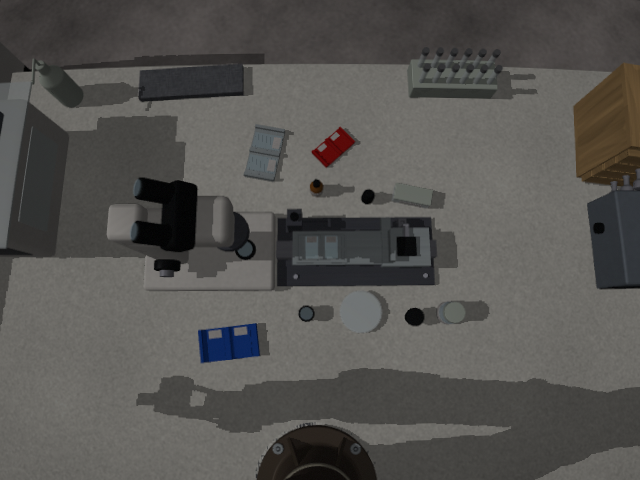

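The scene shows the rail with its carriage block at left (button about (225,226)) and the microscope at right. Top view: the black button is at (406,246), the stop with its knob at (294,217), and the tray in its recess at (322,246). The other trays are blue (230,343), red (333,147) and a larger grey one (266,152). The one meant is the smaller grey one on the carriage, and I won't touch it. Rail +y runs to image left, roughly world +y.

Run:
```python
from h import *
d=dict(np.load('top.npz'));im=d['pixels'];P=pts(d)
c=cv2.resize(im[190:300,260:450,::-1],None,fx=4.2,fy=4.2,interpolation=cv2.INTER_CUBIC)
cv2.imwrite('pics/crop.png',c)
g=im.max(2)
m=np.zeros_like(g);m[230:262,390:422]=(g[230:262,390:422]<30)
n,l,st,ce=cv2.connectedComponentsWithStats(m);i=1+st[1:,4].argmax();print('btn',st[i],ce[i],plane(d,[ce[i]],.071))
cs=cv2.findContours((l==i).astype('uint8'),0,2)[0][0];print(cv2.minAreaRect(plane(d,cs.reshape(-1,2),.071)[:,:2].astype('f4')))
# height map: block top and plate
Z=P[:,:,2];print('btn z',np.median(Z[l==i]))
for nm,sl,lo,hi in(('carr',np.s_[215:275,280:440],.05,.07),('ledge',np.s_[215:275,380:440],.082,.1),('stop',np.s_[200:232,280:312],.07,.10),('stopknob',np.s_[200:232,280:312],.083,.10),('lug',np.s_[215:232,385:440],.05,.07)):
    q=P[sl].reshape(-1,3);q=q[(q[:,2]>lo)&(q[:,2]<hi)]
    if len(q)>5: print(nm,len(q),np.percentile(q,[1,50,99],axis=0).round(4).tolist(),cv2.minAreaRect(q[:,:2].astype('f4')))
```

```text
btn [397 237  20  19 367] [406.21525886 246.07084469] [[ 0.48589732 -0.18336288  0.071     ]]
((0.48612770438194275, -0.18361394107341766), (0.039622195065021515, 0.037414006888866425), 89.91167449951172)
btn z 0.07189621118352751
carr 4280 [[0.448, -0.2315, 0.0536], [0.4847, -0.0882, 0.0624], [0.5384, 0.0488, 0.0696]] ((0.49719327688217163, -0.08634276688098907), (0.10008201748132706, 0.2953866720199585), 0.011573398485779762)
ledge 149 [[0.4554, -0.1557, 0.0833], [0.487, -0.1509, 0.09], [0.5174, -0.1472, 0.0946]] ((0.4865487813949585, -0.15111733973026276), (0.008458921685814857, 0.06240089237689972), 88.8394775390625)
stop 273 [[0.5257, 0.0322, 0.0732], [0.5423, 0.0463, 0.0793], [0.5623, 0.0612, 0.0926]] ((0.5443835854530334, 0.046713002026081085), (0.0376562662422657, 0.02898651920258999), 0.32167211174964905)
stopknob 62 [[0.5353, 0.0381, 0.0837], [0.5427, 0.0463, 0.0901], [0.552, 0.0544, 0.0927]] ((0.5436404943466187, 0.04644373804330826), (0.016112376004457474, 0.016190752387046814), 46.89296340942383)
lug 207 [[0.5185, -0.2323, 0.0584], [0.5248, -0.1729, 0.0627], [0.5469, -0.1422, 0.0696]] ((0.5321172475814819, -0.18768782913684845), (0.09104202687740326, 0.02874169871211052), 88.97782135009766)
```

View pics/crop.png

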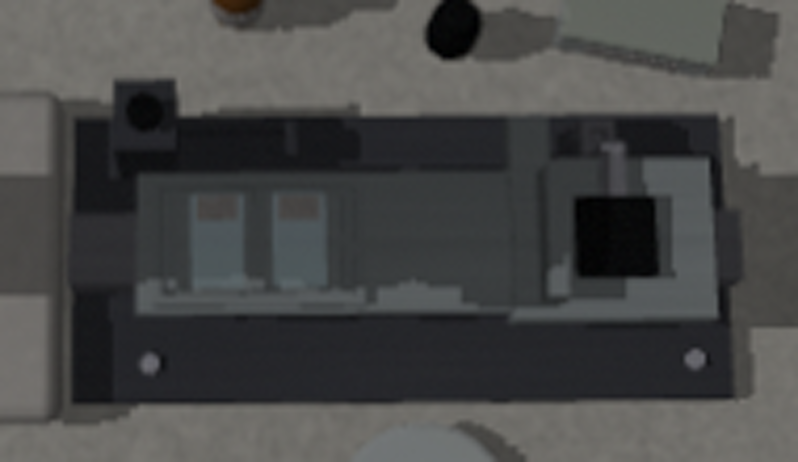

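Emit:
arm_command([
  [[0,0,-0.032,0,0,0.168],[0,0,-0.032,0,0,0.168],[0,0,-0.032,0,0,0.168],[0,0,-0.032,0,0,0.168],[0,0,-0.032,0,0,0.168],[0,0,-0.032,0,0,0.168],[0,0,-0.032,0,0,0.168],[0,0,-0.032,0,0,0.168],[0,0,0,0,0,0]],
], jaw=0, newtons=20)

```text
clock: 1.23
position: [0.1407, 0.6095, 0.5038]
ee_rot: [-2.222, -2.219, -0.005]
force: [-0.6, -0.7, -0.8]
width: 0.073
gripper_force: 0.0
```

Emit:
arm_command([
  [[-0.045,0,0,0,0,0],[-0.045,0,0,0,0,0],[-0.045,0,0,0,0,0],[-0.045,0,0,0,0,0],[-0.045,0.01,0,0,0,0],[-0.045,0.02,0,0,0,0],[0,0,0,0,0,0]],
])

```text
clock: 2.1
position: [0.1721, 0.336, 0.5017]
ee_rot: [-2.223, -2.218, -0.001]
force: [-1.1, 0.4, -0.1]
width: 0.003
gripper_force: 0.0
```

Emit:
arm_command([
  [[-0.04,0.023,0,0,0,0],[-0.04,0.023,0,0,0,0],[-0.04,0.023,0,0,0,0],[-0.04,0.023,0,0,0,0],[-0.04,0.023,0,0,0,0],[-0.04,0.023,0,0,0,0],[-0.04,0.023,0,0,0,0],[-0.04,0.023,0,0,0,0],[-0.04,0.02,0,0,0,0],[0,0,0,0,0,0]],
])

```text
clock: 3.35
position: [0.3753, -0.0232, 0.5014]
ee_rot: [-2.225, -2.217, -0.001]
force: [-0.0, 0.6, -0.4]
width: 0.003
gripper_force: 0.0
```

Emit:
arm_command([
  [[-0.04,0.028,0,0,0,0],[-0.04,0.028,0,0,0,0],[-0.04,0.028,0,0,0,0],[-0.034,0.027,0,0,0,0],[0,0,0.05,0,0,0],[0,0,0.06,0,0,0],[0,0,0.06,0,0,0],[0,0,0.06,0,0,0],[0,0,0.05,0,0,0],[0,0,0,0,0,0]],
])

```text
clock: 4.6
position: [0.404, -0.1465, 0.2556]
ee_rot: [2.164, 2.167, 0.053]
force: [0.3, -0.2, 0.9]
width: 0.006
gripper_force: 0.0
```

Run:
```python
from h import *
d=cam('wrist');cv2.imwrite('pics/w1.png',d['pixels'][:,:,::-1]);s=arm.observe();print(s['position'],s['ee_rot'])
im=d['pixels'];m=(im.max(2)<30).astype('uint8');n,l,st,ce=cv2.connectedComponentsWithStats(m)
for i in range(1,n):
    if st[i,4]>400:print(st[i],plane(d,[ce[i]],.071).round(4))
```

```text
[ 0.40640281 -0.14679481  0.25767509] [2.16332747 2.16420729 0.05673361]
[ 370  233   44   43 1647] [[ 0.4849 -0.1826  0.071 ]]
[ 330  277   97   29 1180] [[ 0.4748 -0.2237  0.071 ]]
[ 190  315  117   62 3566] [[ 0.3601 -0.2774  0.071 ]]
[ 327  315  113   56 3593] [[ 0.4765 -0.2757  0.071 ]]
[598 375  42  37 579] [[ 0.7875 -0.3714  0.071 ]]
[   0  376  441   44 8294] [[ 0.2645 -0.3267  0.071 ]]
[ 594  415   46   65 1347] [[ 0.8157 -0.4522  0.071 ]]
```

View pics/w1.png

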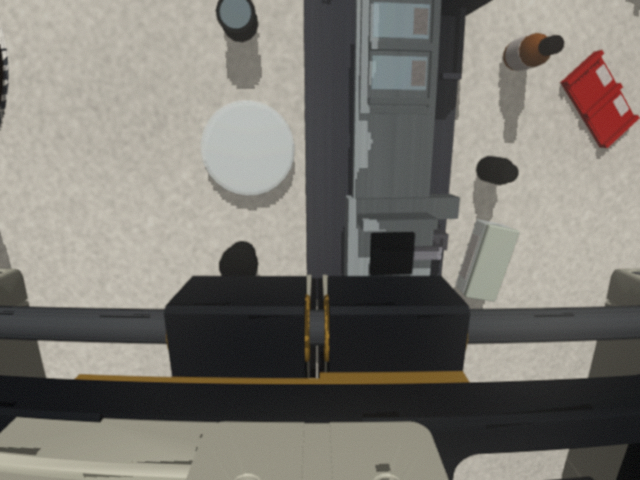

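The wrist view shows the button at (392,254), at world (0.485, -0.183), which agrees with the top view. The last move was clipped by the joint speed limits, leaving a small tilt. I'll fix that first.

```bash
cat > go.py <<'E'
from h import *
import sys
def go(x,y,z):
    s=arm.observe();A=R.from_rotvec(s['ee_rot']);G=R.from_matrix(np.array([[0,1,0],[1,0,0],[0,0,-1.]]))
    print('clock',s['clock'],'pos',s['position'].round(4),'F',np.round(s['force'],1),'j',s['joints'].round(2))
    print('turn',(A.inv()*G).as_rotvec().round(4),'shift(tool now)',A.inv().apply(np.array([x,y,z])-s['position']).round(4))
go(*map(float,sys.argv[1:]))
E
python3 go.py .4855 -.177 .2
```

```text
clock 4.65 pos [ 0.4064 -0.1468  0.2577] F [ 0.4 -0.1  0.8] j [-1.41 -0.44  1.32  2.12  0.52  1.11 -0.33]
turn [0.0835 0.0311 0.0004] shift(tool now) [-0.0283  0.074   0.065 ]
```

Emit:
arm_command([
  [[-0.006,0.016,0.002,0.021,0.008,0],[-0.006,0.016,0.002,0.021,0.008,0],[-0.006,0.016,0,0.021,0.008,0],[-0.006,0.016,0,0.021,0.007,0],[-0.006,0.014,0,0,0,0],[0,0,0,0,0,0]],
])

```text
clock: 5.4
position: [0.4218, -0.1537, 0.2993]
ee_rot: [2.18, 2.179, 0.044]
force: [0.3, 0.7, 0.7]
width: 0.003
gripper_force: 0.0
```

```bash
python3 go.py .4855 -.177 .2
```

```text
clock 5.4 pos [ 0.4218 -0.1537  0.2993] F [0.3 0.7 0.7] j [-1.43 -0.44  1.32  2.    0.48  1.23 -0.28]
turn [ 0.0619  0.0214 -0.0003] shift(tool now) [-0.0211  0.0575  0.1035]
```

Emit:
arm_command([
  [[0,0,-0.04,0.02,0.007,0],[0,0,-0.04,0.02,0.007,0],[0,0,-0.04,0.02,0.007,0],[0,0,-0.04,0,0,0],[0,0,0,0,0,0]],
])

```text
clock: 6.02
position: [0.4173, -0.1515, 0.4606]
ee_rot: [2.219, 2.219, 0.004]
force: [0.4, 0.1, -0.4]
width: 0.003
gripper_force: 0.0
```

```bash
python3 go.py .4855 -.177 .2
```

```text
clock 6.025 pos [ 0.4173 -0.1515  0.4606] F [ 0.4  0.1 -0.4] j [-1.37 -0.39  1.19  1.65  0.36  1.64 -0.19]
turn [ 0.004   0.0006 -0.0001] shift(tool now) [-0.0253  0.0672  0.2609]
```

Emit:
arm_command([
  [[0,0.04,0,0,0,0],[0,0.04,0,0,0,0],[0,0.04,0,0,0,0],[0,0.04,0,0,0,0],[0,0.04,0,0,0,0],[0,0,0,0,0,0]],
])

```text
clock: 6.78
position: [0.5062, -0.1219, 0.4814]
ee_rot: [2.152, 2.153, 0.084]
force: [0.9, 0.7, -0.5]
width: 0.004
gripper_force: 0.0
```

```bash
python3 go.py .4855 -.177 .2
```

```text
clock 6.775 pos [ 0.5062 -0.1219  0.4814] F [ 0.9  0.7 -0.5] j [-1.68 -0.44  1.32  1.53  0.49  1.62 -0.31]
turn [0.1071 0.0289 0.0005] shift(tool now) [-0.047  -0.0508  0.279 ]
```

Emit:
arm_command([
  [[0.02,-0.028,-0.006,0.027,0.007,0],[0.02,-0.028,-0.006,0.027,0.007,0],[0.02,-0.028,-0.006,0.027,0.007,0],[0.02,-0.028,-0.006,0.027,0.007,0],[0.02,-0.02,0,0,0,0],[0.04,-0.023,0,0,0,0],[0.04,-0.023,0,0,0,0],[0.04,-0.023,0,0,0,0],[0.04,-0.023,0,0,0,0],[0,0,0,0,0,0]],
])

```text
clock: 8.02
position: [0.2792, 0.1399, 0.4956]
ee_rot: [2.216, 2.226, -0.006]
force: [0.9, -1.4, 0.2]
width: 0.005
gripper_force: 0.0
```

```bash
python3 go.py .172 .336 .51
```

```text
clock 8.025 pos [0.2792 0.1399 0.4956] F [ 0.9 -1.4  0.2] j [-1.36 -0.32  0.48  1.74  0.15  1.69 -0.88]
turn [-0.0024  0.0032  0.0041] shift(tool now) [ 0.1965 -0.1065 -0.0148]
```

Emit:
arm_command([
  [[0.04,-0.022,0,0,0,0],[0.04,-0.022,-0.005,0,0,0],[0.04,-0.022,-0.005,0,0,0],[0.05,-0.022,-0.005,0,0,0],[0.05,0,0,0,0,0],[0.05,0,0,0,0,0],[0.05,0,0,0,0,0],[0.05,0,0,0,0,0],[0.05,0,0,0,0,0],[0.02,0,0,0,0,0]],
])

```text
clock: 9.28
position: [0.1933, 0.5799, 0.5091]
ee_rot: [2.22, 2.22, -0.006]
force: [-0.7, -0.1, 0.4]
width: 0.008
gripper_force: 0.0
```

```bash
python3 go.py .14 .61 .52
```

```text
clock 9.275 pos [0.1933 0.5799 0.5091] F [-0.7 -0.1  0.4] j [-1.49  0.34  0.25  1.1  -0.08  1.72 -1.27]
turn [-0.0016  0.0037  0.0001] shift(tool now) [ 0.0301 -0.0533 -0.0109]
```

Emit:
arm_command([
  [[-0.002,0.04,-0.003,0,0,0],[-0.006,0.04,-0.003,0,0,0],[-0.01,0.04,-0.003,0,0,0],[-0.012,0.04,0,0,0,0],[-0.015,0.04,0,0,0,0],[-0.018,0.035,0,0,0,0],[-0.02,0.035,0,0,0,0],[-0.022,0.035,0,0,0,0]],
])

```text
clock: 10.28
position: [0.4997, 0.4713, 0.5193]
ee_rot: [2.223, 2.22, -0.004]
force: [-0.6, 0.5, 0.5]
width: 0.006
gripper_force: 0.0
```

```bash
python3 go.py .66 .2 .52
```

```text
clock 10.275 pos [0.4997 0.4713 0.5193] F [-0.6  0.5  0.5] j [-0.98  0.52  0.34  0.81 -0.17  1.84 -0.73]
turn [-0.0016  0.002  -0.0012] shift(tool now) [-0.2711  0.1606 -0.0004]
```

Joint 1 now does the sweeping. I'll continue the wide arc.

Emit:
arm_command([
  [[-0.03,0.028,0,0,0,0],[-0.035,0.026,0,0,0,0],[-0.04,0.024,0,0,0,0],[-0.04,0.022,0,0,0,0],[-0.045,0.018,0,0,0,0],[-0.045,0.015,0,0,0,0],[-0.045,0.012,0,0,0,0],[-0.045,0.008,0,0,0,0],[-0.045,0.004,0,0,0,0],[-0.045,0,0,0,0,0]],
])

```text
clock: 11.52
position: [0.6548, 0.0549, 0.5192]
ee_rot: [-2.223, -2.219, 0.005]
force: [0.1, -0.3, 0.6]
width: 0.007
gripper_force: 0.0
```

```bash
python3 go.py .63 -.2 .45
```

```text
clock 11.525 pos [0.6548 0.0549 0.5192] F [ 0.1 -0.3  0.6] j [-0.37  0.45  0.4   0.93 -0.17  1.79 -0.05]
turn [-0.0025  0.002  -0.0017] shift(tool now) [-0.2548 -0.0242  0.0698]
```

Emit:
arm_command([
  [[-0.045,0,0,0,0,0],[-0.045,-0.003,0.01,0,0,0],[-0.045,-0.006,0.02,0,0,0],[-0.045,-0.01,0.03,0,0,0],[-0.045,-0.02,0.035,0,0,0],[-0.015,-0.03,0.04,0,0,0],[0,-0.03,0.04,0,0,0],[0,-0.03,0.04,0,0,0],[0,-0.025,0.04,0,0,0],[0,-0.01,0.04,0,0,0]],
])

```text
clock: 12.78
position: [0.4881, -0.1836, 0.2242]
ee_rot: [-2.223, -2.219, 0.004]
force: [-0.3, -0.6, 0.1]
width: 0.007
gripper_force: 0.0
```

```bash
python3 go.py .4855 -.177 .1
```

```text
clock 12.775 pos [ 0.4881 -0.1836  0.2242] F [-0.3 -0.6  0.1] j [-0.06  0.29  0.4   1.88 -0.13  1.    0.4 ]
turn [-0.002   0.0012 -0.0019] shift(tool now) [ 0.0067 -0.0024  0.1242]
```

Emit:
arm_command([
  [[0.008,-0.002,0.04,0,0,0],[0,0,0.04,0,0,0],[0,0,0.03,0,0,0],[0,0,0.015,0,0,0],[0,0,0,0,0,0]],
])

```text
clock: 13.4
position: [0.4874, -0.1749, 0.0996]
ee_rot: [-2.221, -2.219, 0.005]
force: [0.0, 0.2, 0.6]
width: 0.004
gripper_force: 0.0
```

```bash
python3 go.py .4855 -.175 .084
python3 - <<'E'
from h import *
d=cam('scene');c=d['pixels'][180:330,160:400,::-1]
cv2.imwrite('pics/s2.png',cv2.resize(c,None,fx=3.3,fy=3.3,interpolation=cv2.INTER_CUBIC))
E
```

```text
clock 13.4 pos [ 0.4874 -0.1749  0.0996] F [0.  0.2 0.6] j [-0.02  0.45  0.34  2.01 -0.23  0.71  0.47]
turn [-0.0034  0.0009 -0.0008] shift(tool now) [-0.0001 -0.0018  0.0156]
```

View pics/s2.png

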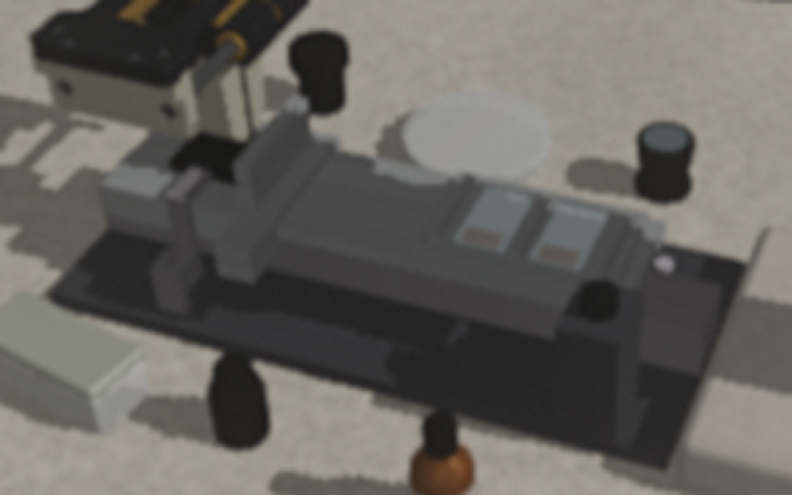

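The crop shows the closed fingertips just above the black button at (210,155), behind the ledge at (280,140), and the path is clear. Pressing.

Emit:
arm_command([
  [[0,0,0.006,0,0,0],[0,0,0.004,0,0,0],[0,0,0.003,0,0,0],[0,0,0.003,0,0,0],[0,0,0,0,0,0]],
])

```text
clock: 14.08
position: [0.4884, -0.1743, 0.0843]
ee_rot: [-2.221, -2.222, 0.002]
force: [-0.9, 0.7, 5.6]
width: 0.004
gripper_force: 2.9
```

Emit:
arm_command([
  [[0,0,0.002,0,0,0],[0,0,0.001,0,0,0],[0,0,0,0,0,0]],
])

```text
clock: 14.45
position: [0.4886, -0.1743, 0.0836]
ee_rot: [2.222, 2.221, 0.001]
force: [-9.2, 4.9, 39.6]
width: 0.002
gripper_force: 20.1
```

Emit:
arm_command([
  [[0,0,-0.001,0,0,0],[0.005,0,0,0,0,0],[0.008,0,0,0,0,0],[0.01,0,0,0,0,0],[0.012,0,0,0,0,0],[0,0,0,0,0,0]],
])

```text
clock: 15.2
position: [0.4883, -0.139, 0.0838]
ee_rot: [2.221, 2.222, -0.001]
force: [-8.5, 2.2, 30.2]
width: 0.003
gripper_force: 14.8
```

Emit:
arm_command([
  [[0.012,0,0,0,0,0],[0.014,0,0,0,0,0],[0.014,0,0,0,0,0],[0.014,0,0,0,0,0],[0.014,0,0,0,0,0],[0.012,0,0,0,0,0],[0.01,0,0,0,0,0],[0.01,0,0,0,0,0],[0.008,0,0,0,0,0],[0,0,0,0,0,0]],
])

```text
clock: 16.45
position: [0.4876, -0.0308, 0.0837]
ee_rot: [-2.22, -2.221, 0.001]
force: [-10.3, 1.3, 35.2]
width: 0.004
gripper_force: 17.8
```

```bash
python3 go.py .4855 0 .0838
python3 - <<'E'
from h import *
d=cam('scene');c=d['pixels'][180:330,200:440,::-1]
cv2.imwrite('pics/s3.png',cv2.resize(c,None,fx=3.3,fy=3.3,interpolation=cv2.INTER_CUBIC))
E
```

```text
clock 16.45 pos [ 0.4876 -0.0308  0.0837] F [-10.3   1.3  35.2] j [-0.3   0.44  0.34  2.1  -0.24  0.64  0.2 ]
turn [-0.0017 -0.0006  0.0003] shift(tool now) [ 0.0308 -0.0021 -0.0001]
```

View pics/s3.png

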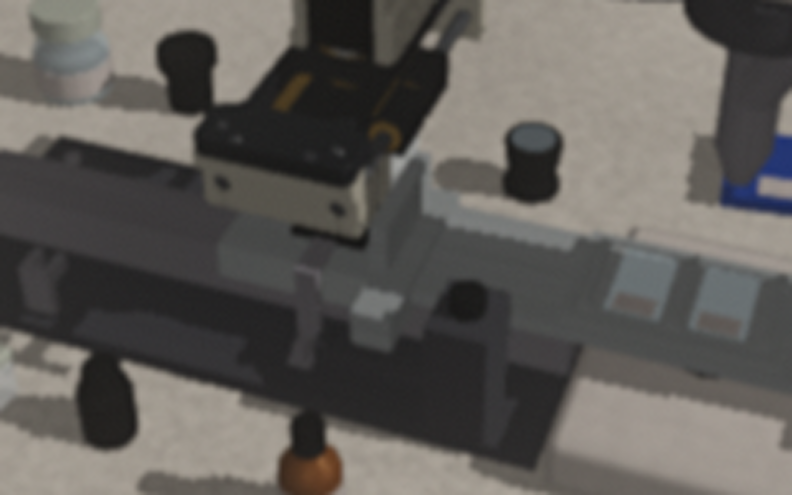

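The carriage has followed, with its lug at (375,315) a few centimetres short of the stop at (475,310). I'll go on gently.

Emit:
arm_command([
  [[0.006,0,-0.0005,0,0,0],[0.006,0,0,0,0,0],[0.005,0,0,0,0,0],[0.004,0,0,0,0,0],[0,0,0,0,0,0]],
])

```text
clock: 17.12
position: [0.4875, -0.0103, 0.0838]
ee_rot: [-2.221, -2.22, 0.002]
force: [-9.0, 0.8, 30.1]
width: 0.006
gripper_force: 14.9
```

Emit:
arm_command([
  [[0.003,0,0,0,0,0],[0.003,0,0,0,0,0],[0.002,0,0,0,0,0],[0,0,0,0,0,0]],
])

```text
clock: 17.62
position: [0.4881, -0.0067, 0.0838]
ee_rot: [2.224, 2.215, -0.005]
force: [-6.0, -14.8, 25.9]
width: 0.006
gripper_force: 12.8
```

Emit:
arm_command([
  [[0.002,0,0,0,0,0],[0.002,0,0,0,0,0],[0,0,0,0,0,0]],
])

```text
clock: 18.0
position: [0.4893, -0.0021, 0.0838]
ee_rot: [2.222, 2.215, -0.003]
force: [-2.1, -13.8, 20.7]
width: 0.006
gripper_force: 11.0
```

```bash
python3 go.py .4855 0 .0838
python3 - <<'E'
from h import *
d=cam('scene');c=d['pixels'][225:305,270:390,::-1]
cv2.imwrite('pics/s4.png',cv2.resize(c,None,fx=6.4,fy=6.4,interpolation=cv2.INTER_CUBIC))
E
```

```text
clock 18.0 pos [ 0.4893 -0.0021  0.0838] F [ -2.1 -13.8  20.7] j [-0.37  0.44  0.34  2.1  -0.24  0.64  0.13]
turn [ 0.0015  0.004  -0.0034] shift(tool now) [ 0.0021 -0.0038  0.    ]
```

View pics/s4.png

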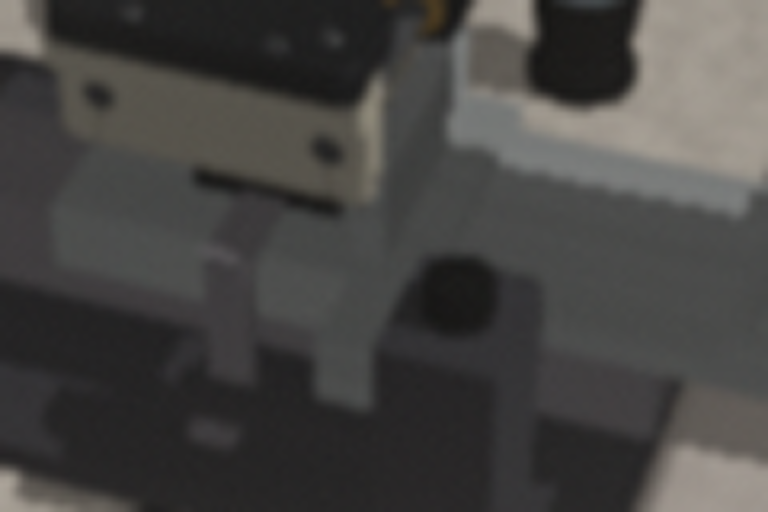

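The lug at (345,380) is against the stop's face at (385,380), and -14 N of reaction confirms it. Now straight up.

Emit:
arm_command([
  [[0.001,0,0,0,0,0],[0,0,-0.003,0,0,0],[0,0,-0.004,0,0,0],[0,0,-0.006,0,0,0],[0,0,-0.015,0,0,0],[-0.005,0,-0.03,0,0,0],[-0.02,0,-0.04,0,0,0],[-0.03,0,-0.04,0,0,0],[-0.04,0,-0.03,0,0,0],[0,0,0,0,0,0]],
])

```text
clock: 19.3
position: [0.489, -0.0957, 0.2527]
ee_rot: [2.225, 2.213, 0.001]
force: [-0.6, 1.3, -0.4]
width: 0.004
gripper_force: 0.0
```

```bash
python3 go.py .4855 -.2 .25
python3 - <<'E'
from h import *
for n in('wrist','top'):
    d=cam(n);im=d['pixels'];P=pts(d)
    # carriage near expected button (0.4855,-0.018)
    def reg(x0,x1,y0,y1,z0,z1):
        m=(P[...,0]>x0)&(P[...,0]<x1)&(P[...,1]>y0)&(P[...,1]<y1)&(P[...,2]>z0)&(P[...,2]<z1);return m
    m=reg(.455,.515,-.05,.01,.06,.08)&(im.max(2)<40)
    print(n,'btn',m.sum(),np.median(P[m],0) if m.any() else '')
    for nm,a in(('block',(.455,.462,-.06,0,.05,.07)),('ledge',(.45,.52,-.02,.04,.084,.1)),('stop',(.52,.57,.02,.08,.074,.083)),('lug',(.527,.56,-.02,.045,.054,.068))):
        q=P[reg(*a)]
        if len(q):print(nm,len(q),np.percentile(q,[2,50,98],axis=0).round(4).tolist())
    cv2.imwrite(f'pics/{n}5.png',im[:,:,::-1])
E
```

```text
clock 19.3 pos [ 0.489  -0.0957  0.2527] F [-0.6  1.3 -0.4] j [-0.29  0.22  0.46  1.9  -0.11  1.05  0.21]
turn [ 0.0027  0.0018 -0.0051] shift(tool now) [-0.1043 -0.003   0.0029]
wrist btn 2267 [ 0.48523812 -0.01826433  0.0716324 ]
block 611 [[0.4551, -0.0586, 0.0611], [0.4585, -0.0285, 0.0627], [0.4619, -0.001, 0.0642]]
ledge 1173 [[0.4543, 0.0091, 0.0861], [0.4848, 0.0137, 0.0907], [0.516, 0.0183, 0.0922]]
stop 1488 [[0.5267, 0.032, 0.0759], [0.5412, 0.0443, 0.0786], [0.562, 0.0616, 0.0804]]
lug 759 [[0.5277, 0.0116, 0.0564], [0.538, 0.0226, 0.0626], [0.556, 0.0323, 0.0655]]
top btn 353 [ 0.48589343 -0.01888899  0.07146248]
block 89 [[0.456, -0.0586, 0.0592], [0.4585, -0.0294, 0.0625], [0.4609, -0.0006, 0.0652]]
ledge 159 [[0.4526, 0.0097, 0.0878], [0.4829, 0.0137, 0.0907], [0.5152, 0.0177, 0.0931]]
stop 207 [[0.5262, 0.0323, 0.0756], [0.5412, 0.0465, 0.0784], [0.5622, 0.0611, 0.0816]]
lug 100 [[0.5271, 0.0118, 0.0577], [0.5371, 0.0222, 0.0624], [0.5471, 0.0308, 0.0648]]
```

View pics/wrist5.png

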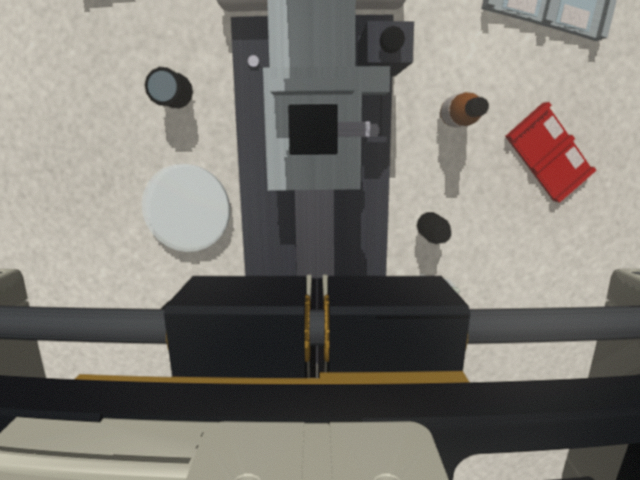

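The wrist view shows the lug at (375,75) flush with the stop at (385,45). The button at (313,130) is fully up: its top is at 71.5 mm, and the lug and stop faces are both at y≈0.032. The bystanders are undisturbed and the hand is clear.

```bash
python3 -c "
from cell import arm
print(arm.sign_off())"
```

```text
the job is handed in; nothing more can be done
None
```

The job is handed in at about 19 s of the 35 s allowed: the carriage is against the end stop, the button has sprung fully up to lock it, the specimen is under the microscope and the hand is clear.

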